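# Third hand: hold a bearing block against the sprung stop

## Task

Take the loose flanged bushing out of the assembly jig and lay it in the parts tray. Then bring the bearing block, flat on the jig's bed, square against the sprung stop plate with its bore in the middle of the plate's slot, and press it against the plate with a steady push of about 10 newtons, never driving the plate back onto its end stop. Finish while still holding it pressed like that, so that a colleague can put the screw in, and leave the other things on the bench where they are.

Things in the scene. Friction and masses are not known exactly. Their poses are not given: they have to be found in the camera images.
- jig: Assembly jig fixed to the bench: an aluminium bed plate 240 mm long (x) and 150 mm wide (y), 12 mm thick, with a dark steel end block 110 mm wide, 62 mm high over the bench, at its far end. Origin on the bench surface under the bed; x points along the bed towards the sprung stop plate and the end block, z up. The bed spans x -110 to 130 mm, y -75 to 75 mm; its upper face is at z 12 mm; the end block begins at x 108 mm.
- stop_face (a point): Point on the near face of the stop plate (the one that the block is pressed on), in the middle of its width, at its lower edge 0.5 mm above the bed; moves with the plate, at the jig's x = 60 mm when free. Axes as the jig's.
- stop_plate (a joint): How far the sprung stop plate has been pushed back along the jig's x, in m: 0 free, 0.030 on its end stop. Springs push it towards -x with 0.70 N per mm of travel from zero, no preload (10 N at about 14 mm). The plate is of bare steel, 100 mm wide, 55 mm high over the bed, 10 mm thick, square to the jig's x; an open-topped slot 26 mm wide in its middle starts 14 mm above the bed.
- block: Bearing block of bare aluminium, loose on the bed near its open end, some 0.25 to 0.4 kg: 50 mm long (x), 46 mm wide (y), flat parallel sides (grip them) up to 30 mm, then a round arched top of 53 mm height. A bore with a steel ring runs along its x, axis 30 mm above its underside. Origin at the centre of its underside, x towards the stop plate (yawed up to 0.35 rad off the jig's x at the start), z up.
- bushing: Flanged steel bushing, 0.1 kg, standing flange down on the bed between the block and the stop plate: flange 32 mm in diameter, 6 mm thick, body 22 mm in diameter, 35 mm high in all. Origin at the centre of the flange's underside, z its axis.
- tray: Open grey plastic parts tray fixed to the bench, 120 x 120 mm outside, 30 mm high, walls and floor 4 mm. Origin at the centre of its underside. It stands to the left or to the right of the jig.
- meter: Bystander: black hand-held multimeter lying on the bench, 150 x 80 x 44 mm, at the other side of the jig than the tray. Origin at the centre of its underside, x along its length.
- bottle: Bystander: small white plastic bottle with a black cap, 44 mm in diameter, 110 mm high, upright on the bench to one side of the jig's far end. Origin at the centre of its underside.
- screwdriver: Bystander: black-handled screwdriver, 200 mm long and 26 mm thick, lying on the bench to the other side of the jig's far end, x along it, blade to +x. Origin under its middle.
There are look-alikes about, which are no part of the job. There is more than one size of the block; the job needs the larger.

How it is judged:
On the way:
1. the bushing lies in the parts tray, let go (x of bushing in the frame of tray between -0.058 and 0.058 m and y of bushing in the frame of tray between -0.058 and 0.058 m and z of bushing in the frame of tray below 0.028 m and contact force between the fingers and bushing below 0.05 N and linear speed of bushing below 0.03 m/s), for 0.2 s.
At the end, for the whole second after the job is handed in: The block is held flat on the bed (within 4 mm, tilt under 3.4 degrees), square to the stop plate within 3.4 degrees, its bore within 7 mm of the middle of the slot, pressed against the plate with 6 to 14 N and still, all through the last second; the bushing lies in the tray, not touched (all of step 1 and contact force between block and stop_plate between 6 and 14 N and y of block in the frame of stop_face between -0.007 and 0.007 m and z of block in the frame of jig between 0.009 and 0.016 m and angle between the x axis of block and the x axis of jig, either way round below 0.06 rad and angle between block's own z axis and vertical below 0.06 rad and linear speed of block below 0.01 m/s); the arm keeps its last pose, push and grip.
It fails at once if the stop plate was driven back onto its end stop (value of joint stop_plate above 0.0285 m).
It fails at once if the meter was moved (distance of meter from where it was at the start of the episode above 0.03 m).
It fails at once if the bottle was moved (distance of bottle from where it was at the start of the episode above 0.03 m).
It fails at once if the screwdriver was moved (distance of screwdriver from where it was at the start of the episode above 0.03 m).
It also fails if it takes over 58 s, if anything falls off the work surface, if the arm or the gripper's body presses on something with over 40 N, if the wrist force passes 120 N, or if a joint passes its speed limit or range.

## Robot

A 7-joint arm with a two-finger parallel gripper is mounted at the origin on the work surface. World frame = base frame: x ahead of the robot, y to its left, z up, the work surface at z = 0. Lengths are in m, angles in rad, forces in N, time in s.
With the tool pointing down it reaches from about 0.425 to 0.925 m from the base axis. Payload 6.8 kg.
Tool frame: the origin (TCP) lies midway between the tips of the shut fingers; the grasp point (between the pads) lies 19 mm behind it; z points along the fingers, y is the direction in which the jaws open and shut (so a half turn about z gives the same grasp; the last joint's range is limited). The gripper opens to 85 mm and grips with 20 to 120 N. Pads are 22 mm wide; open, the fingers measure 114 mm over their backs; the gripper's body (76 mm by 85 mm) begins 54 mm behind the grasp point. The pads swing forward as they close: fully open they stand 13 mm farther back than shut.
Start: joints at [1.138, 0.477, 0.022, 1.555, -0.011, 1.109, -0.083], TCP at [0.215, -0.64, 0.231] pointing down, gripper open.
Joint ranges: [-2.96, 2.96], [-0.34, 2.1], [-1.41, 1.46], [0.24, 2.44], [-1.37, 4.51], [0.17, 1.92], [-2.96, 2.96]. Speed limits (rad/s): [2.39, 2.39, 3.14, 3.14, 3.14, 3.14, 3.14].

## Interface

Orientations are given as a unit quaternion [w, x, y, z].
In Python, from station import bot gives the robot as it stands.
- The arm moves only by the shell command python3 -m jog 'ROWS' [FORCE]. ROWS is JSON, a list of rows, each a list of 3 entries, a list of its own where there are three numbers: the shift along the tool's x, y, z in mm, then the turn, a rotation vector about the tool's x, y, z in degrees, then the closure, from -1 (fully open) to 1 (shut). A call has 1 to 12 rows; each row shifts and turns the commanded pose from where the row before left it, along the tool's axes as they then stand; what a row does not reach is not made up. A row lasts 1/8 s, in which the tool goes at most 62.5 mm and 10.7 degrees, less where a joint would pass 70% of its speed; a pose out of reach is approached as far as the arm can. A call is refused whole if a number of a shift passes 62.5 or a number of a turn 10.7, either way. A call with a gripper value outside its range is refused whole. The fingers move at their own pace and stop on an object; FORCE is the grip in N (left out, the last holds). Time passes only in rows, so rows that do not move let the fingers close. It gives the time, the measured TCP pose, the force and the opening at its end, in the units of the state.
- bot.get_obs(): the state, without advancing time (a new reading comes with each control period).
- bot.read_camera(name): name is "scene" or "top" or "wrist"; returns (picture, depth): 384x512x3 uint8, red, green, blue; 384x512 float32, m along the optical axis (not along the pixel's ray), 0 where there is no reading.
- bot.camera_info(name): a dict with "fx", "fy", "cx", "cy" (pixels), "world_from_camera" (4x4, takes a point from camera to world coordinates); the wrist camera has in their place "mount" (4x4, takes a point from camera to tool coordinates, whose origin is the TCP and whose axes are the flange's). Camera axes: x right, y up, looking along -z (the intrinsics and any distortion apply to the point x, -y, -z); pixel columns grow to the right and rows downward; lengths in m; the calibration is good to about 2 mm. A picture is of the moment at which its call begins: read the wrist's pose just before it. camera_info takes no time and is no camera call.
- bot.hand_in(): hands the job in, once; it reports no verdict.
Trained networks look in the newest picture that a camera, given by its name, has taken for a name from the list of things; names that differ only in an ending like _2 or _b are one class to them, and where a whole thing is asked for, a point or a joint stands for the part that bears it (a point fixed in the world has none). Each returns a list of dicts, best first, with "score" (0 to 1); they miss things now and then, are a little off and sometimes report something else, mostly with a low value. They report only what shows in the picture. A call takes as long as a camera call. They do not tell look-alikes from the thing itself.
- bot.find_in(camera, thing): "xy" ([column, row] as shares, 0 to 1, of the picture: columns of its width, rows of its height, amid what is visible of it).
- bot.cut_out(camera, thing): "pixels" (384x512 bool, what is visible of it) and "xy" ([column, row] as shares, 0 to 1, of the picture: columns of its width, rows of its height, amid what is visible of it).
- bot.landmark_of(camera, thing): "xy" ([column, row] as shares, 0 to 1, of the picture: columns of its width, rows of its height: a listed point, or the origin of a listed thing).
The state is a dict: "t": time; "q": joint angles; "joint_vel": joint speeds; "joint_torque": joint torques, N m; "eef_pos": TCP position; "tool_rot": TCP orientation; "contact_force": force on the tool from outside, world axes, zero at the start; "torque": the same for the moment, N m; "gripper_width": opening from 0.0 (shut) to 1.0 (fully open).
Only numpy, scipy, OpenCV 4.12 (cv2) and the standard library are available. Lean on these libraries where they do the work, as an engineer would, in place of code of your own. Each camera call takes 0.05 s, during which the arm holds its last target.

## Working session

There is one attempt and no reset: what is moved stays moved. The work goes in short steps, Python scripts to look and compute and a shell command to move; the robot and the scene stay as the last step left them, time stands still between calls to the robot, and variables do not carry over. Pictures are saved under pics/ and viewed, and the job is handed in when it is done.

```bash
ls -la && mkdir -p pics && cat > h.py <<'E'
import numpy as np, cv2
from station import bot
from scipy.spatial.transform import Rotation as R
def info(c): return bot.camera_info(c)
def toolT():
    o=bot.get_obs(); q=o["tool_rot"]; T=np.eye(4)
    T[:3,:3]=R.from_quat([q[1],q[2],q[3],q[0]]).as_matrix(); T[:3,3]=o["eef_pos"]; return T
def wfc(c,T=None):
    i=info(c)
    return np.array(i["world_from_camera"]) if "world_from_camera" in i else (T if T is not None else toolT())@np.array(i["mount"])
def cloud(c,depth,W):
    i=info(c); v,u=np.mgrid[0:384,0:512]
    x=(u-i["cx"])/i["fx"]*depth; y=-(v-i["cy"])/i["fy"]*depth
    P=np.stack([x,y,-depth,np.ones_like(depth)],-1)@W.T
    P=P[...,:3]; P[depth<=0]=np.nan; return P
def save(n,img): cv2.imwrite("pics/"+n+".png",img[:,:,::-1])
E
python3 - <<'E'
from h import *
for c in ["scene","top","wrist"]:
    W=wfc(c); p,d=bot.read_camera(c); save(c+"0",p); np.savez("/tmp/"+c+"0.npz",p=p,d=d,W=W)
    print(c,{k:np.round(v,3).tolist() for k,v in info(c).items() if k!="name"})
print(bot.get_obs())
E
```

```text
total 12
drwxr-xr-x  3 agent agent 4096 Dec  7 02:49 .
drwxr-xr-x 23 root  root  4096 Dec  7 02:49 ..
drwxr-xr-x  2 agent agent 4096 Dec  7 02:49 pics
scene {'fx': 489.371, 'fy': 489.371, 'cx': 255.698, 'cy': 190.384, 'world_from_camera': [[-0.74, -0.527, 0.417, 1.082], [0.672, -0.59, 0.448, 0.523], [0.01, 0.612, 0.791, 1.018], [0.0, 0.0, 0.0, 1.0]]}
top {'fx': 423.28, 'fy': 423.28, 'cx': 257.515, 'cy': 180.694, 'world_from_camera': [[-0.002, 0.999, -0.047, 0.502], [-1.0, -0.001, 0.02, 0.015], [0.02, 0.047, 0.999, 1.223], [0.0, 0.0, 0.0, 1.0]]}
wrist {'fx': 279.803, 'fy': 279.803, 'cx': 253.661, 'cy': 194.821, 'mount': [[0.0, 0.956, 0.294, 0.076], [1.0, 0.0, -0.001, 0.001], [-0.001, 0.294, -0.956, -0.142], [0.0, 0.0, 0.0, 1.0]]}
{'t': 0.15, 'q': array([ 1.13791417,  0.47764078,  0.02234036,  1.55620011, -0.0115009 ,
        1.10928037, -0.08313313]), 'joint_vel': array([-2.29675692e-03, -2.74199638e-03,  1.95905932e-05, -4.57599496e-03,
        5.96412782e-04,  3.87066756e-05, -1.34315599e-03]), 'joint_torque': array([ 2.38599692e-03, -5.96920180e+01,  1.61000624e+00, -2.81485426e+01,
        1.25961154e-02,  6.56645978e-03, -1.30793245e-05]), 'eef_pos': array([ 0.21525214, -0.63929158,  0.23053867]), 'tool_rot': array([-6.81831023e-04,  9.86844078e-01,  1.61673362e-01, -1.59730689e-04]), 'contact_force': array([-1.07619721,  0.65174805, -0.29781624]), 'torque': array([-0.05401087, -0.04976473,  0.00887058]), 'gripper_width': 0.9979665043563605}
```

View images.

View pics/scene0.png

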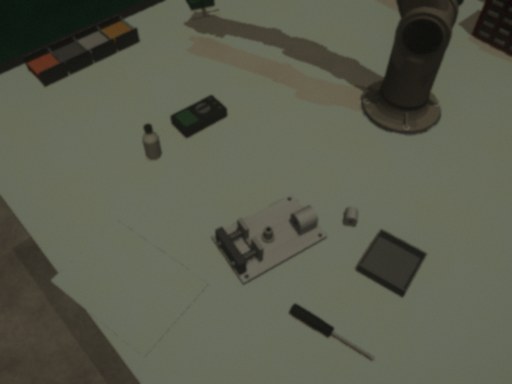

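View pics/top0.png

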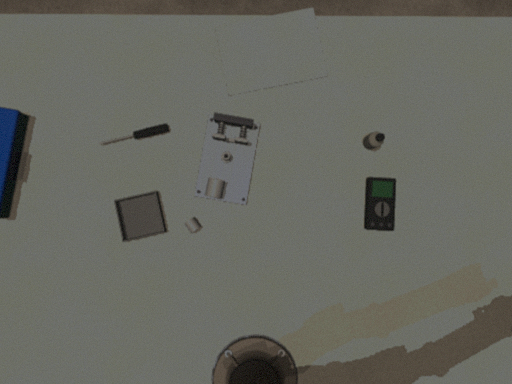

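```bash
python3 - <<'E'
from h import *
S={}
for c in ["top","scene"]:
    z=np.load(f"/tmp/{c}0.npz"); P=cloud(c,z["d"],z["W"]); S[c]=P
    print(c,"bench z",np.nanmedian(P[...,2]))
    for th in ["jig","block","bushing","tray","stop_face","bottle","meter","screwdriver"]:
        for r in bot.cut_out(c,th)[:3]:
            m=r["pixels"]; X=P[m]; X=X[~np.isnan(X[:,0])]
            print(c,th,round(r["score"],2),np.round(np.array(r["xy"])*[512,384]),m.sum(),np.round(np.median(X,0),3),"zmax",np.round(np.percentile(X[:,2],97),3))
    for th in ["jig","block","bushing","tray","stop_face"]:
        for r in bot.landmark_of(c,th)[:2]:
            print("LM",th,round(r["score"],2),np.round(np.array(r["xy"])*[512,384],1))
p=np.load("/tmp/top0.npz")["p"]; save("topz",cv2.resize(np.clip(p[90:250,90:310].astype(int)*1.6,0,255).astype(np.uint8),(770,560),interpolation=cv2.INTER_CUBIC))
p=np.load("/tmp/scene0.npz")["p"]; save("scenez",cv2.resize(np.clip(p[180:310,200:440].astype(int)*1.8,0,255).astype(np.uint8),(792,429),interpolation=cv2.INTER_CUBIC))
print(bot.get_obs()["t"])
E
```

```text
top bench z 0.0003619962865579751
top jig 0.7 [228. 153.] 3816 [0.639 0.069 0.013] zmax 0.065
top block 0.83 [216. 190.] 299 [0.537 0.108 0.062] zmax 0.067
top block 0.73 [192. 222.] 136 [0.437 0.174 0.034] zmax 0.04
top stop_face 0.68 [227. 139.] 288 [0.68  0.08  0.044] zmax 0.071
top bottle 0.61 [370. 141.] 276 [ 0.668 -0.325  0.075] zmax 0.112
top meter 0.87 [377. 205.] 1577 [ 0.495 -0.352  0.035] zmax 0.043
top screwdriver 0.75 [150. 130.] 358 [0.7   0.295 0.022] zmax 0.029
LM jig 0.72 [226.9 164.2]
LM block 0.87 [214.6 188.4]
LM block 0.69 [192.7 223.1]
LM bushing 0.66 [228.3 159.8]
LM bushing 0.41 [367.1 141.1]
LM tray 0.85 [138.7 216.3]
LM tray 0.42 [218.2 189.9]
LM stop_face 0.58 [231.  142.1]
scene bench z -0.00012194646073138138
scene block 0.78 [349. 215.] 265 [0.44  0.177 0.029] zmax 0.037
scene block 0.7 [303. 221.] 570 [0.547 0.12  0.055] zmax 0.066
scene bushing 0.43 [269. 234.] 180 [0.631 0.083 0.028] zmax 0.05
scene tray 0.59 [390. 263.] 2675 [0.455 0.321 0.005] zmax 0.031
scene stop_face 0.91 [249. 239.] 638 [0.681 0.071 0.042] zmax 0.069
scene stop_face 0.42 [267. 235.] 158 [0.631 0.084 0.032] zmax 0.05
scene bottle 0.86 [150. 144.] 430 [ 0.678 -0.323  0.061] zmax 0.109
scene bottle 0.52 [197. 117.] 1286 [ 0.504 -0.345  0.033] zmax 0.042
scene meter 0.64 [201. 120.] 1406 [ 0.501 -0.346  0.033] zmax 0.041
scene screwdriver 0.85 [319. 321.] 796 [0.699 0.31  0.02 ] zmax 0.027
scene screwdriver 0.69 [264. 239.] 4796 [0.644 0.086 0.012] zmax 0.064
LM jig 0.62 [271.1 236.4]
LM block 0.79 [302.6 221. ]
LM block 0.52 [350.3 220.2]
LM bushing 0.64 [265.7 234.1]
LM tray 0.7 [390.1 264.5]
1.45
```

View pics/topz.png

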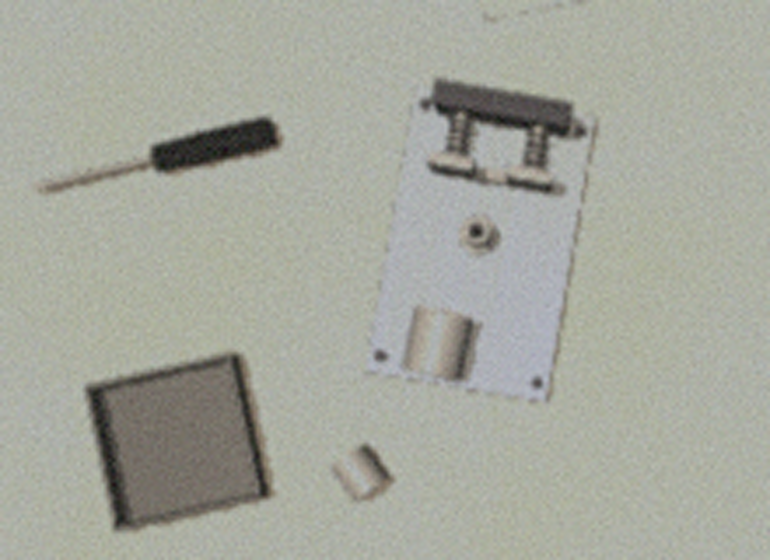

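View pics/scenez.png

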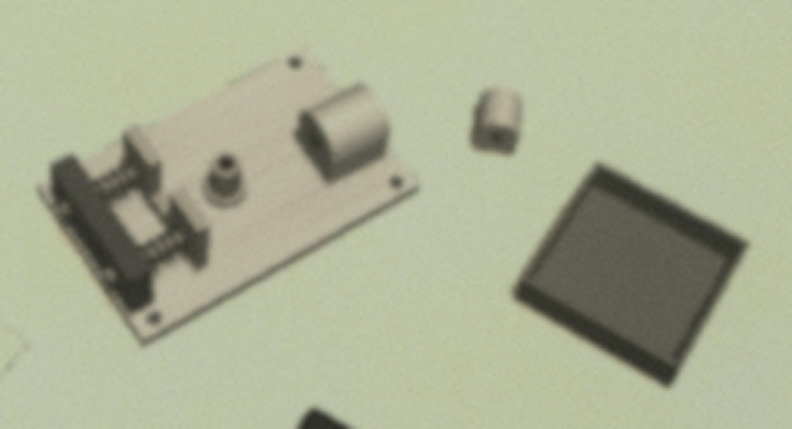

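```bash
python3 - <<'E'
from h import *
# jig pose from bed plane points in top + scene
for c in ["top","scene"]:
    z=np.load(f"/tmp/{c}0.npz"); P=cloud(c,z["d"],z["W"])
    q=P.reshape(-1,3)
    reg=(q[:,0]>.45)&(q[:,0]<.83)&(q[:,1]>-.05)&(q[:,1]<.2)
    X=q[reg&(q[:,2]>.007)&(q[:,2]<.08)]
    n,l,st,ce=cv2.connectedComponentsWithStats(((P[...,2]>.007)&(P[...,2]<.09)&(P[...,0]>.45)&(P[...,0]<.83)&(P[...,1]>-.06)&(P[...,1]<.2)).astype(np.uint8))
    k=1+np.argmax(st[1:,4]); X=P[l==k]
    rect=cv2.minAreaRect(X[:,:2].astype(np.float32)); print(c,"rect",rect)
    # end block top: z 0.055..0.068, far
    for nm,(a,b) in {"z>.055":(.056,.08),"bushing .04-.052":(.04,.052)}.items():
        Y=X[(X[:,2]>a)&(X[:,2]<b)]
        H,xe,ye=None,None,None
        print(c,nm,len(Y))
    # tray
    m=(P[...,2]>.015)&(P[...,2]<.04)&(P[...,1]>.2)&(P[...,1]<.42)&(P[...,0]>.35)&(P[...,0]<.58)
    Y=P[m]; print("tray",cv2.minAreaRect(Y[:,:2].astype(np.float32)))
    # block top
    m=(P[...,2]>.03)&(P[...,2]<.08)&(P[...,1]>.06)&(P[...,1]<.17)&(P[...,0]>.48)&(P[...,0]<.60)
    Y=P[m]; print("block",len(Y),cv2.minAreaRect(Y[:,:2].astype(np.float32)),Y.mean(0))
    m=(P[...,2]>.028)&(P[...,2]<.06)&(P[...,1]>.04)&(P[...,1]<.12)&(P[...,0]>.60)&(P[...,0]<.655)
    Y=P[m]; print("bush",len(Y),np.median(Y,0),Y.min(0),Y.max(0))
    m=(P[...,2]>.05)&(P[...,2]<.08)&(P[...,0]>.66)&(P[...,0]<.8)&(P[...,1]>-.05)
    Y=P[m]; print("stop/end",len(Y),Y.min(0),Y.max(0))
print(toolT())
E
```

```text
top rect ((0.6235029101371765, 0.07786274701356888), (0.15025289356708527, 0.2420574277639389), 80.06209564208984)
top z>.055 639
top bushing .04-.052 212
tray ((0.46124058961868286, 0.32238060235977173), (0.12004004418849945, 0.12147238105535507), 12.961074829101562)
block 305 ((0.5387223362922668, 0.11129072308540344), (0.0458490289747715, 0.04995408654212952), 77.93607330322266) [0.53855073 0.10965606 0.05971145]
bush 53 [0.62709135 0.078958   0.04687334] [0.61804867 0.070479   0.03374061] [0.6381633  0.090138   0.05260256]
stop/end 1062 [0.66001005 0.00629869 0.05033835] [0.75952139 0.69524966 0.07415436]
scene rect ((0.6209020614624023, 0.0766729861497879), (0.15317794680595398, 0.24431899189949036), 80.38856506347656)
scene z>.055 837
scene bushing .04-.052 413
tray ((0.4580017924308777, 0.3211491107940674), (0.1258038580417633, 0.12000742554664612), 12.883736610412598)
block 476 ((0.5378378033638, 0.11113300919532776), (0.04736023396253586, 0.05279979482293129), 76.59514617919922) [0.54277885 0.11634581 0.05478077]
bush 93 [0.62914118 0.08237573 0.04554529] [0.61661897 0.06812068 0.02820282] [0.63727304 0.09094952 0.05086921]
stop/end 639 [0.66204501 0.00328376 0.05020024] [0.74593688 0.11699624 0.07229164]
[[ 9.47710848e-01  3.19130300e-01  3.72777602e-05  2.15451865e-01]
 [ 3.19130297e-01 -9.47710847e-01  5.50616664e-05 -6.39682510e-01]
 [ 5.29003838e-05 -4.02860758e-05 -9.99999998e-01  2.31271370e-01]
 [ 0.00000000e+00  0.00000000e+00  0.00000000e+00  1.00000000e+00]]
```

```bash
python3 -m jog '[[[44,-39,0],[0,0,0],-1],[[44,-39,0],[0,0,0],-1],[[44,-39,0],[0,0,0],-1],[[44,-39,0],[0,0,0],-1],[[44,-39,0],[0,0,0],-1],[[44,-39,0],[0,0,0],-1],[[44,-39,0],[0,0,0],-1],[[44,-39,0],[0,0,0],-1],[[44,-39,0],[0,0,0],-1],[[44,-39,0],[0,0,0],-1],[[44,-39,0],[0,0,0],-1],[[44,-39,0],[0,0,0],-1]]' && python3 -c "
from h import *
print(toolT().round(3),bot.get_obs()['q'].round(2))"
```

```text
t: 2.95
eef_pos: [0.5673, -0.0262, 0.2316]
tool_rot: [0.0, 0.987, 0.161, 0.0]
contact_force: [0.7, -1.3, 0.2]
gripper_width: 0.998
[[ 0.948  0.319  0.001  0.567]
 [ 0.319 -0.948 -0.    -0.026]
 [ 0.001  0.    -1.     0.232]
 [ 0.     0.     0.     1.   ]] [ 0.2   0.32 -0.33  1.8   0.12  1.04 -1.42]
```

```bash
python3 -m jog '[[[45,-41,0],[0,0,0],-1],[[45,-41,0],[0,0,0],-1],[[0,0,0],[0,0,9.5],-1],[[0,0,0],[0,0,9.5],-1],[[0,0,0],[0,0,9.5],-1],[[0,0,0],[0,0,0],-1],[[0,0,0],[0,0,0],-1]]' && python3 - <<'E'
from h import *
T=toolT(); p,d=bot.read_camera("wrist"); save("w1",p); np.savez("/tmp/w1.npz",p=p,d=d,W=wfc("wrist",T),T=T)
print(T.round(4),bot.get_obs()['q'].round(2))
E
```

```text
t: 3.82
eef_pos: [0.6256, 0.0787, 0.2314]
tool_rot: [0.0, 0.996, -0.085, 0.0]
contact_force: [0.3, 0.6, -1.1]
gripper_width: 1.0
[[ 9.857e-01 -1.687e-01  1.000e-04  6.256e-01]
 [-1.687e-01 -9.857e-01 -1.000e-04  7.870e-02]
 [ 1.000e-04  1.000e-04 -1.000e+00  2.314e-01]
 [ 0.000e+00  0.000e+00  0.000e+00  1.000e+00]] [-0.04  0.42 -0.25  1.65  0.11  1.08 -2.06]
```

View pics/w1.png

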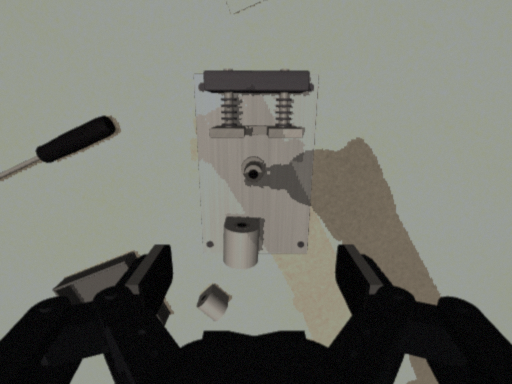

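```bash
python3 - <<'E'
from h import *
z=np.load("/tmp/w1.npz"); P=cloud("wrist",z["d"],z["W"]); T=z["T"]
Pt=(P-T[:3,3])@T[:3,:3]*1000   # tool coords mm
v,u=np.mgrid[0:384,0:512]
ok=(u>180)&(u<330)&(v>60)&(v<275)
h=P[...,2]*1000
def sh(n,m):
    X=Pt[m&ok]; r=cv2.minAreaRect(X[:,:2].astype(np.float32))
    print(n,len(X),"min",X[:,:2].min(0).round(1),"max",X[:,:2].max(0).round(1),"rect",np.round(r[0],1),np.round(r[1],1),round(r[2],1),"h",np.median(h[m&ok]).round(1))
bed=(h>8)&(h<17)
print("bench",np.nanmedian(h[(v<60)]), "bed",np.nanmedian(h[bed&ok]))
sh("jig all",(h>7)&(h<90)&~((u<235)&(v>257)))
sh("plate",(h>60)&(v>115)&(v<145)); sh("endblock",(h>52)&(v<100))
sh("bushtop",(h>40)&(v>148)&(v<190)&(u>235)&(u<275))
sh("blocktop",(h>42)&(v>205)&(v<270)&(u>215)&(u<265))
# plate front edge fit per column
m=(h>60)&(v>115)&(v<145)&ok
es=[]
for c in range(212,304,4):
    X=Pt[:,c][m[:,c]]; 
    if len(X): es.append((X[:,1].mean(),X[:,0].min(),X[:,0].max()))
for e in es: print(np.round(e,1),end=" ")
# bed side edges
for rr in (150,190,205):
    X=Pt[rr][(bed&ok)[rr]]; print("\nbed y",X[:,1].min(),X[:,1].max(),end="")
# block sides: left/right boundary by row
print()
mb=(h>20)&(v>205)&(v<270)&(u>215)&(u<265)
for rr in range(228,266,4):
    X=Pt[rr][mb[rr]]
    if len(X): print(rr,X[:,0].mean().round(1),X[:,1].min().round(1),X[:,1].max().round(1), "apex y",X[np.argmax(-X[:,2]),1].round(1))
E
```

```text
bench -0.8117901264384497 bed 11.105121840487648
jig all 21251 min [-122.6  -72.5] max [119.1  78.4] rect [-1.9  2.9] [241.8 150.4] 0.2 h 11.5
plate 683 min [ 46.8 -46.2] max [56.6 53. ] rect [51.7  3.4] [99.2  9.8] 90.0 h 66.6
endblock 2199 min [ 95.  -51.6] max [114.6  58.5] rect [104.8   3.4] [110.1  19.6] 90.0 h 61.1
bushtop 258 min [ -7.2 -10.6] max [13.5  9.8] rect [ 3.1 -0.4] [20.7 20.4] 0.5 h 46.1
blocktop 1468 min [-116.8  -39.4] max [-64.5   7.8] rect [-90.4 -16.1] [51.3 46. ] 3.6 h 60.3
[-43.8  46.9  56.6] [-39.5  47.1  56.5] [-35.2  47.   56.6] [-30.9  47.1  56.6] [-26.6  47.1  56.5] [-22.3  47.   56.6] [-18.   47.1  56.6] [-13.7  47.2  56.5] [16.3 48.2 56.4] [20.6 47.1 56.5] [24.9 47.  56.5] [29.2 47.1 56.6] [33.5 47.2 56.6] [37.7 47.1 56.5] [42.1 47.1 56.5] [46.3 47.1 56.5] [50.6 47.1 56.5] 
bed y -70.54382537004246 77.79150971962235
bed y -71.12089799829876 76.99830215197244
bed y -71.10961792179745 76.70097778628752
228 -66.1 -36.2 7.9 apex y -33.3
232 -67.7 -36.4 6.5 apex y -16.7
236 -73.1 -36.5 6.5 apex y -13.1
240 -78.4 -36.5 6.5 apex y -12.0
244 -84.4 -39.2 6.6 apex y -15.7
248 -89.5 -38.8 5.3 apex y -17.0
252 -95.2 -39.1 5.3 apex y -15.8
256 -100.9 -39.1 5.4 apex y -18.4
260 -106.4 -39.2 5.4 apex y -16.0
264 -111.2 -34.4 2.7 apex y -17.4
```

```bash
python3 -m jog '[[[3,-0.5,55],[0,0,0],-1],[[0,0,55],[0,0,0],-0.6],[[0,0,50],[0,0,0],-0.2],[[0,0,35],[0,0,0],-0.2],[[0,0,15],[0,0,0],-0.2],[[0,0,0],[0,0,0],1],[[0,0,0],[0,0,0],1],[[0,0,0],[0,0,0],1],[[0,0,0],[0,0,0],1],[[0,0,0],[0,0,0],1]]' 40
```

```text
t: 5.12
eef_pos: [0.6297, 0.0788, 0.0228]
tool_rot: [-0.0, 0.996, -0.086, 0.001]
contact_force: [-2.0, -0.5, 6.9]
gripper_width: 0.244
```

```bash
python3 -m jog '[[[0,0,-50],[0,0,0],1],[[0,0,-50],[0,0,0],1],[[-42,-42,0],[0,0,0],1],[[-42,-42,0],[0,0,0],1],[[-42,-42,0],[0,0,0],1],[[-42,-42,0],[0,0,0],1],[[-41,-43,0],[0,0,0],1],[[0,0,0],[0,0,0],1]]'; python3 - <<'E'
from h import *
T=toolT(); p,d=bot.read_camera("wrist"); save("w2",p)
E
```

```text
t: 6.12
eef_pos: [0.4549, 0.3282, 0.1219]
tool_rot: [-0.002, 0.997, -0.081, -0.001]
contact_force: [0.2, -0.6, -1.2]
gripper_width: 0.241
```

View pics/w2.png

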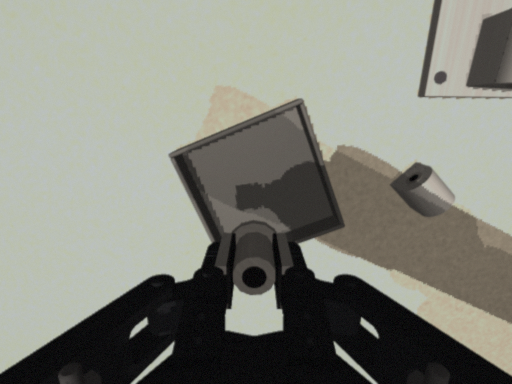

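```bash
python3 -m jog '[[[2,3,45],[0,0,0],1],[[0,0,35],[0,0,0],1],[[0,0,13],[0,0,0],1],[[0,0,0],[0,0,0],1],[[0,0,0],[0,0,0],0.1],[[0,0,0],[0,0,0],0.1],[[0,0,0],[0,0,0],0.1],[[0,0,0],[0,0,0],0.1]]'; python3 - <<'E'
from h import *
o=bot.get_obs(); print(o["contact_force"],o["gripper_width"],o["eef_pos"])
T=toolT(); p,d=bot.read_camera("wrist"); save("w3",p)
E
```

```text
t: 7.18
eef_pos: [0.4606, 0.3193, 0.0287]
tool_rot: [-0.0, 0.996, -0.086, 0.0]
contact_force: [-0.2, 0.6, -0.4]
gripper_width: 0.45
[-0.20534245  0.55079452 -0.40122347] 0.45011023927637284 [0.46063709 0.31933445 0.02870378]
```

View pics/w3.png

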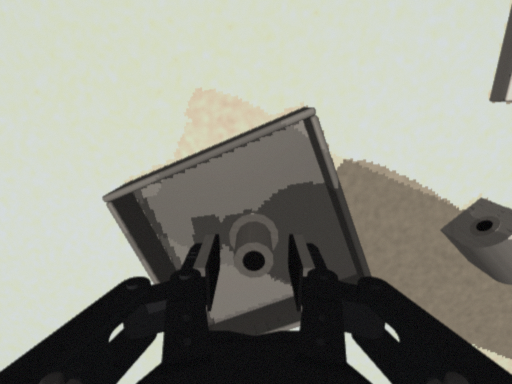

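```bash
python3 -m jog '[[[0,0,-45],[0,0,0],0.1],[[0,0,-55],[0,0,0],0.1],[[0,0,-40],[0,0,0],-1],[[28,48,0],[0,0,0],-1],[[28,48,0],[0,0,0],-1],[[28,48,0],[0,0,0],-1],[[28,49,0],[0,0,0],-1],[[0,0,0],[0,0,3.6],-1],[[0,0,0],[0,0,0],-1],[[0,0,0],[0,0,0],-1]]'; python3 - <<'E'
from h import *
T=toolT(); p,d=bot.read_camera("wrist"); save("w4",p); np.savez("/tmp/w4.npz",p=p,d=d,W=wfc("wrist",T),T=T); print(T.round(4))
E
```

```text
t: 8.48
eef_pos: [0.5373, 0.1109, 0.1683]
tool_rot: [-0.0, 0.993, -0.116, -0.0]
contact_force: [0.1, -0.9, 0.1]
gripper_width: 1.0
[[ 9.731e-01 -2.304e-01 -1.000e-04  5.373e-01]
 [-2.304e-01 -9.731e-01  4.000e-04  1.109e-01]
 [-2.000e-04 -4.000e-04 -1.000e+00  1.683e-01]
 [ 0.000e+00  0.000e+00  0.000e+00  1.000e+00]]
```

View pics/w4.png

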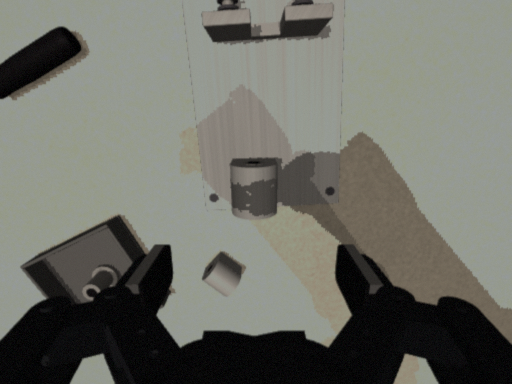

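```bash
python3 - <<'E'
from h import *
z=np.load("/tmp/w4.npz"); P=cloud("wrist",z["d"],z["W"]); T=z["T"]
Pt=(P-T[:3,3])@T[:3,:3]*1000
v,u=np.mgrid[0:384,0:512]; h=P[...,2]*1000
m=(h>45)&(v>150)&(v<222)&(u>220)&(u<290)
X=Pt[m]; print(len(X),cv2.minAreaRect(X[:,:2].astype(np.float32)),X.min(0),X.max(0))
m2=(h>18)&(v>150)&(v<222)&(u>220)&(u<290)
for rr in range(164,216,5):
    X=Pt[rr][m2[rr]]; print(rr,X[:,0].mean().round(1),X[:,1].min().round(1),X[:,1].max().round(1))
m=(h>60)&(v<45)&(u>195)&(u<340)
X=Pt[m];r=cv2.minAreaRect(X[:,:2].astype(np.float32));print("plate",r)
Xw=P[m]; n=Xw[:,:2]-Xw[:,:2].mean(0); uu,s,vt=np.linalg.svd(n,full_matrices=False); print("plate dir",vt[0],Xw.mean(0))
for c in range(206,334,6):
    q=Pt[:45,c][m[:45,c]]
    if len(q): print(np.round([q[:,1].mean(),q[:,0].min()],1),end="")
# bushing in tray
mt=(v>255)&(v<300)&(u>80)&(u<120)&(h>20)&(h<60); X=P[mt]; print("\nbush",len(X),np.median(X,0),np.percentile(h[mt],[5,50,95]))
E
```

```text
2505 ((1.9217777252197266, 0.3667564392089844), (44.69419860839844, 51.39091873168945), 88.67676544189453) [-24.12140832 -22.12067205 102.45551912] [ 27.59750564  23.29674761 123.11974232]
164 26.6 -21.7 22.0
169 23.8 -21.9 22.1
174 19.2 -22.1 22.3
179 14.4 -22.5 22.4
184 9.7 -21.0 22.5
189 4.8 -21.4 22.6
194 0.0 -21.6 22.8
199 -4.9 -21.7 22.8
204 -9.9 -20.6 22.9
209 -14.9 -20.7 23.2
214 -19.7 -19.7 20.9
plate ((144.9414825439453, 10.685997009277344), (99.55770111083984, 10.649173736572266), 86.45441436767578)
plate dir [0.17254763 0.98500117] [0.6752399  0.06682148 0.06619793]
[-35.7 137.5][-31.1 137.3][-26.5 137.6][-21.9 137.9][-17.3 138.3][-12.7 138.4][ -8.1 139. ][ -3.6 139.2][ 23.9 141.4][ 28.4 141.1][ 33.  141.3][ 37.5 141.7][ 42.  141.9][ 46.5 142.2][ 51.1 142.3][ 55.7 142.7][ 60.1 143.7]
bush 381 [0.46415397 0.31480106 0.03691391] [22.17800314 36.91391382 38.67115136]
```

```bash
python3 -m jog '[[[2,0.5,40],[0,0,-1.5],-1],[[0,0,50],[0,0,0],-1],[[0,0,40],[0,0,0],-1],[[0,0,23],[0,0,0],-0.6],[[0,0,0],[0,0,0],-0.3],[[0,0,0],[0,0,0],0.3],[[0,0,0],[0,0,0],0.5],[[0,0,0],[0,0,0],1],[[0,0,0],[0,0,0],1],[[0,0,0],[0,0,0],1]]' 70; python3 - <<'E'
from h import *
o=bot.get_obs(); print(o["contact_force"],o["torque"],o["gripper_width"],o["eef_pos"])
T=toolT(); p,d=bot.read_camera("wrist"); save("w5",p); np.savez("/tmp/w5.npz",p=p,d=d,W=wfc("wrist",T),T=T); print(T.round(4))
E
```

```text
t: 9.78
eef_pos: [0.5398, 0.1089, 0.0159]
tool_rot: [-0.0, 0.995, -0.105, 0.0]
contact_force: [-1.0, -0.6, 4.8]
gripper_width: 0.528
[-1.03704327 -0.64239391  4.77379584] [-0.07636905  0.36423032 -0.00946171] 0.5282332066243705 [0.53979536 0.10885617 0.0158903 ]
[[ 9.782e-01 -2.079e-01  7.000e-04  5.398e-01]
 [-2.079e-01 -9.782e-01  1.000e-04  1.089e-01]
 [ 7.000e-04 -2.000e-04 -1.000e+00  1.590e-02]
 [ 0.000e+00  0.000e+00  0.000e+00  1.000e+00]]
```

View pics/w5.png

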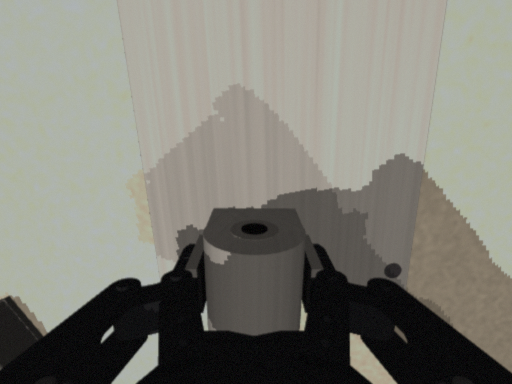

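```bash
python3 -m jog '[[[0,0,-0.4],[0,0,-2.1],1],[[15,3,0],[0,0,0],1],[[23,4,0],[0,0,0],1],[[23,4,0],[0,0,0],1],[[23,4,0],[0,0,0],1],[[14,3,0],[0,0,0],1],[[0,0,0],[0,0,0],1],[[0,0,0],[0,0,0],1]]'; python3 - <<'E'
from h import *
o=bot.get_obs(); print(o["contact_force"],o["torque"],o["gripper_width"],o["eef_pos"])
T=toolT(); p,d=bot.read_camera("wrist"); save("w6",p); np.savez("/tmp/w6.npz",p=p,d=d,W=wfc("wrist",T),T=T); print(T.round(4))
z=np.load("/tmp/w6.npz"); P=cloud("wrist",z["d"],z["W"]); Pt=(P-T[:3,3])@T[:3,:3]*1000
np.save("/tmp/w6t.npy",Pt)
E
```

```text
t: 10.82
eef_pos: [0.6339, 0.074, 0.016]
tool_rot: [-0.0, 0.996, -0.086, 0.001]
contact_force: [2.4, -0.3, 2.1]
gripper_width: 0.529
[ 2.41919509 -0.27859768  2.05209417] [-0.1059762  -0.50008613 -0.00959495] 0.529413321266196 [0.63387907 0.07401647 0.01597704]
[[ 9.851e-01 -1.717e-01  2.100e-03  6.339e-01]
 [-1.717e-01 -9.851e-01  0.000e+00  7.400e-02]
 [ 2.100e-03 -4.000e-04 -1.000e+00  1.600e-02]
 [ 0.000e+00  0.000e+00  0.000e+00  1.000e+00]]
```

View pics/w6.png

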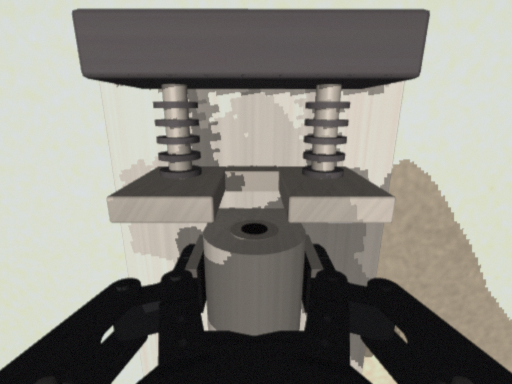

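```bash
python3 - <<'E'
import numpy as np, cv2
Pt=np.load("/tmp/w6t.npy"); v,u=np.mgrid[0:384,0:512]
zt=Pt[...,2] # height above bed: TCP z .016 -> h=16-z
h=16-zt
m=(h>58)&(v>160)&(v<228)&(u>100)&(u<400)&(Pt[...,0]<70)&((u<226)|(u>280))
X=Pt[m]; print("plate",cv2.minAreaRect(X[:,:2].astype(np.float32)),X.min(0),X.max(0))
L=X[X[:,1]<0];Rr=X[X[:,1]>0]; print("L inner",L[:,1].max(),"R inner",Rr[:,1].min(), "front L",np.percentile(L[:,0],3),"R",np.percentile(Rr[:,0],3), "back",np.percentile(X[:,0],97),"h",np.median(h[m]))
m=(h>45)&(v>205)&(v<330)&(u>205)&(u<305)&(Pt[...,0]<35)&(Pt[...,0]>-30)
X=Pt[m]; print("block",X[:,:2].min(0),X[:,:2].max(0),"apex h",np.percentile(h[m],98))
for rr in (225,235,245,260,280,300):
    q=Pt[rr,205:305]; print(rr,np.round(np.nanmedian(q[:,0]),1),np.round(np.median((16-q[:,2])),1))
m=(h>50)&(v<100)&(Pt[...,0]>70); X=Pt[m]; print("end",np.percentile(X[:,0],[2,98]),np.median(h[m]), X[:,1].min(),X[:,1].max())
E
```

```text
plate ((42.78534698486328, -0.5666313171386719), (10.825569152832031, 100.44205474853516), 0.015973206609487534) [ 37.36488656 -50.78789267 -52.73177065] [ 48.19163056  49.65340843 -42.00197177]
L inner -13.245608179742549 R inner 12.389850009075776 front L 38.459467740482005 R 38.26520908878731 back 47.82669597741557 h 66.36566277600906
block [-26.21566039 -22.10500318] [25.4094376  23.40255998] apex h 64.68324678846373
225 24.3 37.1
235 24.3 nan
245 24.0 56.6
260 20.5 nan
280 11.4 61.9
300 2.1 62.0
end [ 85.63427279 104.69240767] 60.93414489289906 -55.77340836278981 54.62127952967537
```

```bash
python3 -m jog '[[[6,-0.5,0],[0,0,0],1],[[6,-0.5,0],[0,0,0],1],[[4,0,0],[0,0,0],1],[[4,0,0],[0,0,0],1],[[3,0,0],[0,0,0],1],[[2,0,0],[0,0,0],1],[[0,0,0],[0,0,0],1],[[0,0,0],[0,0,0],1]]'; cat > m.py <<'E'
from h import *
import sys
n=sys.argv[1]
F=[];
for k in range(4):
    T=toolT(); o=bot.get_obs(); F.append(np.r_[o["contact_force"],o["torque"]]); p,d=bot.read_camera("wrist")
print("F",np.round(F,2)[:, :3].tolist(),"F tool mean",np.round(T[:3,:3].T@np.mean(F,0)[:3],2),"eef",o["eef_pos"].round(4),"w",o["gripper_width"]); print(T.round(4))
save(n,p); P=cloud("wrist",d,wfc("wrist",T)); Pt=(P-T[:3,3])@T[:3,:3]*1000
h=P[...,2]*1000; v,u=np.mgrid[0:384,0:512]
m=(h>58)&(v>140)&(v<240)&(u>100)&(u<400)&(Pt[...,0]<60)&((u<222)|(u>284))&(abs(Pt[...,1])>16)
X=Pt[m]; r=cv2.minAreaRect(X[:,:2].astype(np.float32)); print("plate",r)
m=(h>50)&(v<140)&(Pt[...,0]>55); E=Pt[m]; print("end near",np.percentile(E[:,0],2),"y",(E[:,1].min()+E[:,1].max())/2)
g=np.percentile(E[:,0],2)-r[0][0]-5; print("gap plate back-end block",g,"travel",38-g)
m=(h>45)&(v>200)&(v<330)&(u>205)&(u<305)&(Pt[...,0]<35)&(Pt[...,0]>-30); X=Pt[m]; print("block",X[:,:2].min(0),X[:,:2].max(0),"apex",np.percentile(h[m],98))
E
python3 m.py w7
```

```text
t: 11.88
eef_pos: [0.653, 0.0724, 0.016]
tool_rot: [0.0, 0.996, -0.085, -0.004]
contact_force: [-14.0, -1.0, 17.2]
gripper_width: 0.529
F [[-14.03, -0.99, 17.22], [-13.76, 1.36, 17.15], [-13.12, 0.37, 16.61], [-14.02, 0.62, 15.76]] F tool mean [-13.73   2.03 -16.57] eef [0.653  0.0724 0.016 ] w 0.5277353887212393
[[ 9.854e-01 -1.698e-01 -8.500e-03  6.530e-01]
 [-1.698e-01 -9.855e-01 -3.000e-04  7.240e-02]
 [-8.400e-03  1.700e-03 -1.000e+00  1.600e-02]
 [ 0.000e+00  0.000e+00  0.000e+00  1.000e+00]]
plate ((32.792152404785156, 1.4248504638671875), (3.628431797027588, 99.75576782226562), 0.2401723861694336)
end near 66.64269432674955 y 1.5274110737615665
gap plate back-end block 28.850541921964393 travel 9.149458078035607
block [-26.06933823 -22.05629793] [34.62584711 23.40148274] apex 66.92651466577178
```

View pics/w7.png

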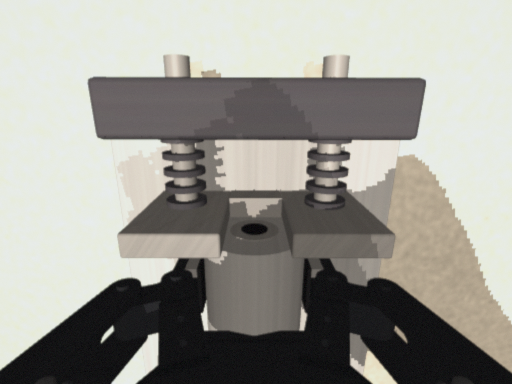

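```bash
sed -i 's/^X=Pt\[m\]; r=cv2.*$/X=Pt[m]; xs=[]\nfor c in list(range(150,215,5))+list(range(300,370,5)):\n    q=Pt[:,c][m[:,c]]; xs.append(np.percentile(q[:,0],95) if len(q) else np.nan)\nback=np.nanmedian(xs); print("plate back",back,"n",len(X),"x",np.percentile(X[:,0],[3,97]),"y",X[:,1].min(),X[:,1].max())/; s/^g=.*$/g=np.percentile(E[:,0],2)-back; print("gap",g,"travel",38-g)/' m.py && sed -i 's/(v>140)&(v<240)/(v>140)\&(v<258)/; s/(h>58)/(h>63)/' m.py && python3 -m jog '[[[1,0,-0.8],[0,0,0],1],[[1,0,-0.7],[0,0,0],1],[[1,0,0],[0,0,0],1],[[1,0,0],[0,0,0],1],[[0,0,0],[0,0,0],1],[[0,0,0],[0,0,0],1]]'; python3 m.py w8
```

```text
t: 12.82
eef_pos: [0.6561, 0.0718, 0.016]
tool_rot: [0.001, 0.996, -0.085, -0.005]
contact_force: [-11.8, 1.4, 7.7]
gripper_width: 0.525
F [[-11.76, 1.37, 7.75], [-10.87, 0.96, 8.23], [-11.44, 1.47, 8.35], [-11.82, 1.46, 8.4]] F tool mean [-11.61   0.66  -8.06] eef [0.6561 0.0718 0.0161] w 0.525025940084657
[[ 9.855e-01 -1.694e-01 -1.010e-02  6.561e-01]
 [-1.694e-01 -9.855e-01 -1.000e-04  7.180e-02]
 [-9.900e-03  1.800e-03 -9.999e-01  1.610e-02]
 [ 0.000e+00  0.000e+00  0.000e+00  1.000e+00]]
plate back 33.79163998400149 n 5211 x [24.46849685 34.00085778] y -48.76963051959708 51.85371468971315
end near 66.61962330048112 y 1.7328227099913178
gap 32.82798331647963 travel 5.1720166835203685
block [-26.0297574  -22.03342519] [34.69830629 23.37859733] apex 66.89927277172659
```

View pics/w8.png

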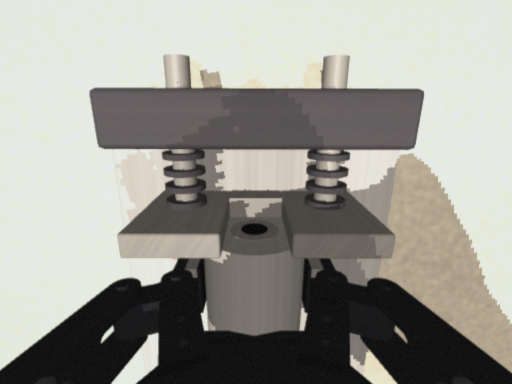

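```bash
cat > m2.py <<'E'
from h import *
import sys
n=sys.argv[1]; ex=np.array([.9850,-.1725]); ey=np.array([.1725,.9850])
F=[]
for k in range(4):
    T=toolT(); o=bot.get_obs(); F.append(o["contact_force"]); p,d=bot.read_camera("wrist")
F=np.mean(F,0); print("t",o["t"],"F jig",np.round([F[:2]@ex,F[:2]@ey,F[2]],2),"eef",o["eef_pos"].round(4),"w",round(o["gripper_width"],3),"tilt",T[:3,2].round(4))
save(n,p); P=cloud("wrist",d,wfc("wrist",T)); h=P[...,2]*1000
e0=np.array([.6339,.0740])
jx=((P[...,:2]-e0)@ex)*1000+22.2; jy=((P[...,:2]-e0)@ey)*1000
print("TCP jig",((T[:2,3]-e0)@ex)*1000+22.2,((T[:2,3]-e0)@ey)*1000)
v,u=np.mgrid[0:384,0:512]
bk,fr,en=[],[],[]
for c in list(range(150,165,3))+list(range(345,365,3)):
    q=(h[:,c]>63)&(v[:,c]<260)&(v[:,c]>150)&(jx[:,c]<95)
    if q.sum()>5: bk.append(jx[q,c].max()); fr.append(jx[q,c].min())
    q=(h[:,c]>57)&(jx[:,c]>98)&(jx[:,c]<140)
    if q.sum()>5: en.append(jx[q,c].min())
bk,fr,en=map(np.median,(bk,fr,en)); print("plate near",fr,"back",bk,"end near",en,"travel by gap",38-(en-bk),"by pos",(fr+bk)/2-65)
m=(h>63)&(jx>fr-1)&(jx<fr+12)&(v<260); print("plate y",jy[m].min(),jy[m].max())
m=(h>40)&(jx<fr-2)&(jx>fr-50)&(u>205)&(u<305)&(v>200)&(v<330); print("block y",jy[m].min(),jy[m].max(),"apex h",np.percentile(h[m],98))
mm=(h>55)&(jx<fr-2)&(jx>fr-50)&(u>215)&(u<295)&(v>200)&(v<330)&(abs(jy-np.median(jy[m]))<6)
A=np.c_[jx[mm],np.ones(mm.sum())]; print("apex pitch rad",np.linalg.lstsq(A,h[mm],rcond=None)[0][0])
E
python3 -m jog '[[[2,-0.3,-0.3],[0,0,0],1],[[2,-0.3,0],[0,0,0],1],[[0,0,0],[0,0,0],1],[[0,0,0],[0,0,0],1]]'; python3 m2.py w9
```

```text
t: 13.52
eef_pos: [0.6592, 0.0712, 0.0161]
tool_rot: [0.001, 0.996, -0.085, -0.006]
contact_force: [-13.1, 1.9, 9.4]
gripper_width: 0.527
t 13.675 F jig [-13.71  -1.37   9.38] eef [0.6593 0.0712 0.0161] w 0.529 tilt [-1.200e-02 -9.000e-04 -9.999e-01]
TCP jig 47.67233505712375 1.6656145300098226
plate near 72.55137047635193 back 82.25315023401225 end near 108.01951749028143 travel by gap 12.233632743730823 by pos 12.402260355182094
plate y -49.78852025590212 50.41087199590724
block y -21.68836012359571 23.641257991969418 apex h 64.77509439688274
apex pitch rad -0.005726222315929814
```

View pics/w9.png

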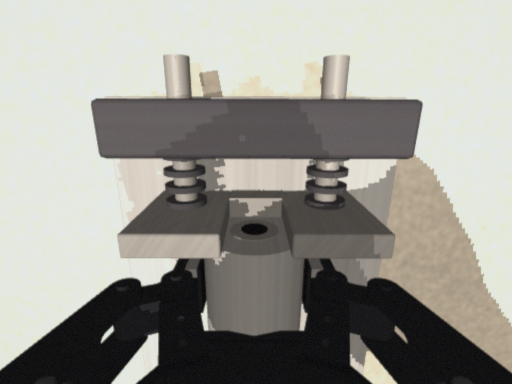

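```bash
python3 -m jog '[[[1.3,0,-0.2],[0,0,0],1],[[1.2,0,0],[0,0,0],1],[[0,0,0],[0,0,0],1],[[0,0,0],[0,0,0],1],[[0,0,0],[0,0,0],1],[[0,0,0],[0,0,0],1]]'; python3 m2.py w10; python3 -m jog '[[[0,0,0],[0,0,0],1],[[0,0,0],[0,0,0],1],[[0,0,0],[0,0,0],1],[[0,0,0],[0,0,0],1],[[0,0,0],[0,0,0],1],[[0,0,0],[0,0,0],1],[[0,0,0],[0,0,0],1],[[0,0,0],[0,0,0],1]]'; python3 m2.py w11; python3 - <<'E'
from h import *
p,d=bot.read_camera("scene"); save("s2",cv2.resize(np.clip(p[180:310,200:440].astype(int)*1.8,0,255).astype(np.uint8),(792,429),interpolation=cv2.INTER_CUBIC))
P=cloud("scene",d,wfc("scene")); h=P[...,2]
m=(h>.032)&(h<.06)&(abs(P[...,0]-.46)<.05)&(abs(P[...,1]-.32)<.05); print("bushing",m.sum(),np.median(P[m],0))
for th in ["bottle","meter","screwdriver"]:
    r=bot.cut_out("scene",th)
    for q in r[:2]: print(th,round(q["score"],2),np.nanmedian(P[q["pixels"]],0).round(3))
E
```

```text
t: 14.48
eef_pos: [0.661, 0.0709, 0.0161]
tool_rot: [0.001, 0.996, -0.085, -0.007]
contact_force: [-15.7, 1.4, 9.8]
gripper_width: 0.526
t 14.625 F jig [-15.2   -2.18  10.22] eef [0.661  0.071  0.0161] w 0.529 tilt [-1.340e-02 -9.000e-04 -9.999e-01]
TCP jig 49.401793953027585 1.6765973903552995
plate near 74.4813110245085 back 83.96930845164336 end near 108.07481630754748 travel by gap 13.894492144095878 by pos 14.225309738075936
plate y -49.71407046556476 50.52174814208559
block y -21.541314607661317 23.898622233794693 apex h 64.78179981838512
apex pitch rad -0.006220336380138479
t: 15.68
eef_pos: [0.661, 0.0709, 0.0161]
tool_rot: [0.001, 0.996, -0.085, -0.007]
contact_force: [-16.4, 1.1, 10.3]
gripper_width: 0.525
t 15.825 F jig [-15.27  -1.91  10.19] eef [0.661  0.0709 0.0161] w 0.528 tilt [-1.340e-02 -9.000e-04 -9.999e-01]
TCP jig 49.41443064530192 1.6295842941194216
plate near 74.57745078619374 back 83.9857529121555 end near 108.01689424962308 travel by gap 13.968858662532426 by pos 14.28160184917462
plate y -49.53454198661365 50.85801638220312
block y -21.71550944200415 23.709423274197544 apex h 64.79249340337631
apex pitch rad -0.007457528567911281
bushing 73 [0.45951241 0.31922232 0.03821466]
bottle 0.74 [ 0.677 -0.325  0.056]
meter 0.76 [ 0.502 -0.345  0.033]
screwdriver 0.61 [0.703 0.298 0.023]
```

View pics/s2.png

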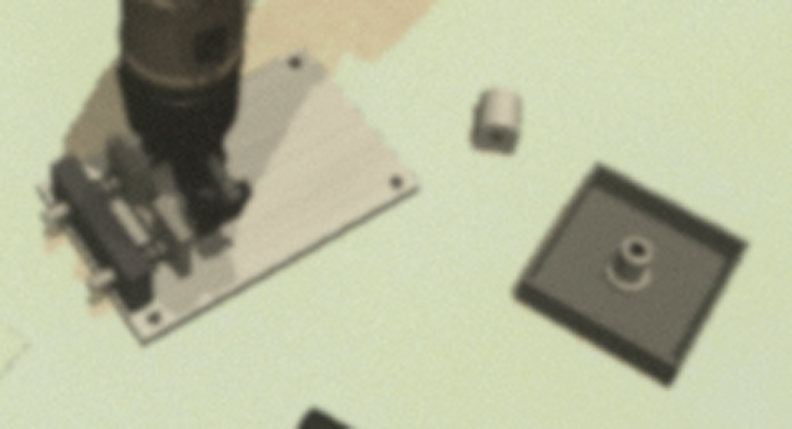

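View pics/w11.png

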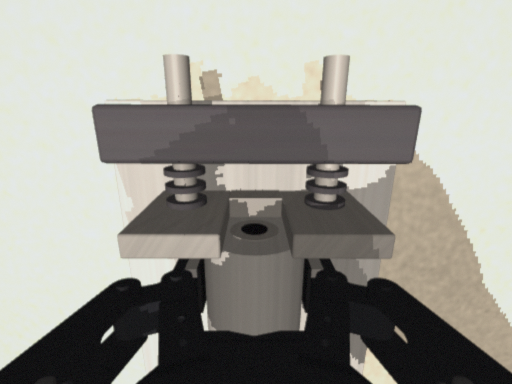

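```bash
python3 -m jog '[[[0,-0.5,-0.3],[0,0,0],1],[[0,0,-0.3],[0,0,0],1],[[0,0,0],[0,0,0],1],[[0,0,0],[0,0,0],1],[[0,0,0],[0,0,0],1],[[0,0,0],[0,0,0],1],[[0,0,0],[0,0,0],1],[[0,0,0],[0,0,0],1]]'; python3 m2.py w12
```

```text
t: 17.08
eef_pos: [0.661, 0.071, 0.0162]
tool_rot: [0.001, 0.996, -0.085, -0.007]
contact_force: [-14.1, 0.7, 6.8]
gripper_width: 0.526
t 17.225 F jig [-13.46  -2.08   6.35] eef [0.661  0.071  0.0162] w 0.525 tilt [-0.0137 -0.0014 -0.9999]
TCP jig 49.400028629044186 1.6882182804464136
plate near 74.4422546969109 back 84.12163322533468 end near 108.0462204889727 travel by gap 14.075412736361983 by pos 14.281943961122778
plate y -49.52919561615455 50.530392860775514
block y -21.565462959671553 23.73323871924738 apex h 64.80065900752165
apex pitch rad -0.007685334367603731
```

```bash
python3 -c "
from station import bot
print(bot.hand_in())"
```

```text
the job is handed in; nothing more can be done
None
```

The bushing is in the parts tray, and I handed the job in at about 17 s with the block still gripped and pressed against the stop plate. The hand-in gave no verdict.

**Bushing:** it stands upright in the tray, released, within about 5 mm of the middle. I let go about 10 mm above the tray floor because I got the lowering distance wrong. It dropped that far and stayed upright.

**Block:**
- **Push:** two camera measurements put the plate's travel at 14.1 and 14.3 mm, which is about 10 N from the springs and well short of the end stop.
- **Position:** the bore is within about 1 mm of the middle of the slot.
- **Attitude:** the block is square to within about 0.3°, judged from the tool's angle. Its pitch is about 0.4°, and its top is at the height expected for resting on the bed.

**Wrist force disagreement:** the wrist sensor read 13.5 N along the push, not 10 N. I put the difference down to the block rubbing on the bed under the 6 N the arm presses down. When I eased that downward load, the reading fell from 15.3 to 13.5 N while the plate did not move, which fits that explanation.

**Other things on the bench:** the bottle and meter read within about 2 mm of their first positions. The screwdriver's reading differed by about 12 mm. The arm never went near it, so I take that as detection scatter, but I did not check it further.

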